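Shut the row of lids of a component organiser and lock them

ROBOT

A 6-joint arm with a two-finger parallel gripper is mounted at the origin on a cart in front of the work surface, level with it; the furniture and walls round the work are solid. World frame = base frame: x ahead of the robot, y to its left, z up, the work surface at z = 0. Lengths are in m, angles in rad, forces in N, time in s.
With the tool pointing down it reaches from about 0.35 to 0.85 m from the base axis. Payload 8.1 kg.
Tool frame: the origin (TCP) lies between the finger pads; the fingertips stand 19 mm ahead of it and the grasp point (between the pads) is the TCP; z points along the fingers, y is the line along which they close (so a half turn about z gives the same grasp; the last joint's range is limited). The gripper opens to 93 mm and grips with 3 to 60 N. Pads are 15 mm wide; open, the fingers measure 128 mm over their backs; the gripper's body (75 mm by 188 mm) begins 65 mm behind the grasp point.
Start: joints at [-1.257, 0.13, 1.488, -0, 1.523, -0.085], TCP at [0.233, -0.553, 0.238] pointing down, gripper open.
Joint ranges: [-2.96, 2.96], [-0.89, 2.26], [0.02, 2.5], [-1.34, 4.48], [0, 2.73], [-2.66, 2.66]. Speed limits (rad/s): [2.39, 2.39, 2.79, 3.14, 3.14, 3.14].

INTERFACE

Orientations are given as a unit quaternion [x, y, z, w].
In Python, from station import env, viewer, sensors, ticket gives the robot as it stands (env), with the cameras (viewer), the readings (sensors) and the job (ticket).
- The arm moves only by the shell command python3 nudge.py [FORCE], which reads ROWS from standard input. ROWS is a JSON list of rows, 1 to 8 of them, each an object with the fields pos (a list: dx, dy, dz in normalised numbers (1 is 0.5 m)), rot (a list: a rotation vector rx, ry, rz in a scale on which 1.0 is pi rad), finger_gap (the finger opening in m); a field left out counts as zero (the opening has to be given); each row is the pose to reach, as a shift and turn from the pose commanded when the command began, along the tool's axes at that moment; what a row does not reach only later rows make up. A row lasts 1/10 s, in which the tool goes at most 0.05 m and 0.15 rad, less where a joint would pass 70% of its speed; a pose out of reach is approached as far as the arm can. The fingers move at their own pace and stop on an object; FORCE is the grip in N (left out, the last holds). Time passes only in rows, so rows that do not move let the fingers close. It prints the time, the measured TCP pose, the force, the opening and the grip force at its end. A shift or turn number past 1, either way, is cut back to 1. Input that does not fit is refused with a message, and nothing moves.
- sensors.state(): the state, without advancing time (a new reading comes with each control period).
- viewer.read_camera(name): name is "scene" or "side" or "wrist"; returns (picture, depth): 480x640x3 uint8, blue, green, red; 480x640 float32, m along the optical axis (not along the pixel's ray), 0 where there is no reading.
- viewer.camera_info(name): a dict with "camera_matrix" (3x3 intrinsics, pixels), "k1" (the pictures are not rectified: a ray, as slopes to the right and down, at radius r is drawn at 1 + k1 r^2 times it, then the intrinsics apply), "world_to_cam" (4x4, takes a point from world to camera coordinates); the wrist camera has in their place "tool_from_camera" (4x4, takes a point from camera to tool coordinates, whose origin is the TCP and whose axes are the flange's). Camera axes: x right, y down, z forward; pixel columns grow to the right and rows downward; lengths in m; the calibration is good to about 2 mm. A picture is of the moment at which its call begins: read the wrist's pose just before it. camera_info takes no time and is no camera call.
- ticket.hand_in(): hands the job in; it is judged then, once.
The state is a dict: "time_s": time; "q": joint angles; "qvel": joint speeds; "tau": joint torques, N m; "position": TCP position; "ee_rot": TCP orientation; "ft_force": force on the tool from outside, world axes, zero at the start; "moment": the same for the moment, N m; "finger_gap": finger opening in m; "grasp_force": force on a finger pad.
Only numpy, scipy, OpenCV 4.12 (cv2) and the standard library are available. Lean on these libraries where they do the work, as an engineer would, in place of code of your own. Each camera call takes 0.05 s, during which the arm holds its last target. There are 200 camera calls.

TASK

The component organiser is to be hung up by its tab. With the fingertips only, run gently along its row of six open blue lids, starting at the tab end, so that they fold shut one after another and all lie flat; then push the yellow thumb piece of the lock bar along the box towards the tab until it stops, so that the lids cannot fall open. Do not lift the organiser or push it out of its place, and leave the side cutters, the black tape and the battery beside it alone.

Things in the scene. Friction and masses are not known exactly. Their poses are not given: they have to be found in the camera images.
- organiser: black box, six compartments in a row, 244 mm long (its y axis) x 66 mm wide (x), loose on rubber feet, about 0.9 kg. Origin: centre of its underside, z up. Rim 30 mm and top of a shut lid 32.5 mm above the bench. A flat hang-up tab, its top 20 mm above the bench, sticks out of the -y end to y = -141 mm. Compartment centres (lid_1 to lid_6): y = -100, -60, -20, 20, 60, 100 mm
- lid_1 (a joint): angle (rad) of blue lid 1 (the lid next to the hang-up tab): 0 = shut flat, 1.57 = upright, stop at 1.85 leaning back to the tab. Smooth stiff plate 64 x 37.5 x 2.5 mm, hinged at the rim along its edge nearer the tab, 18.5 mm from the compartment's centre; it folds towards the organiser's +y. Hinge friction 0.005 N m (0.15 N at the free edge): it stays where it is left and does not spring back
- lid_2 (a joint): angle (rad) of blue lid 2: 0 = shut flat, 1.57 = upright, stop at 1.85 leaning back to the tab. Smooth stiff plate 64 x 37.5 x 2.5 mm, hinged at the rim along its edge nearer the tab, 18.5 mm from the compartment's centre; it folds towards the organiser's +y. Hinge friction 0.005 N m (0.15 N at the free edge): it stays where it is left and does not spring back
- lid_3 (a joint): angle (rad) of blue lid 3: 0 = shut flat, 1.57 = upright, stop at 1.85 leaning back to the tab. Smooth stiff plate 64 x 37.5 x 2.5 mm, hinged at the rim along its edge nearer the tab, 18.5 mm from the compartment's centre; it folds towards the organiser's +y. Hinge friction 0.005 N m (0.15 N at the free edge): it stays where it is left and does not spring back
- lid_4 (a joint): angle (rad) of blue lid 4: 0 = shut flat, 1.57 = upright, stop at 1.85 leaning back to the tab. Smooth stiff plate 64 x 37.5 x 2.5 mm, hinged at the rim along its edge nearer the tab, 18.5 mm from the compartment's centre; it folds towards the organiser's +y. Hinge friction 0.005 N m (0.15 N at the free edge): it stays where it is left and does not spring back
- lid_5 (a joint): angle (rad) of blue lid 5: 0 = shut flat, 1.57 = upright, stop at 1.85 leaning back to the tab. Smooth stiff plate 64 x 37.5 x 2.5 mm, hinged at the rim along its edge nearer the tab, 18.5 mm from the compartment's centre; it folds towards the organiser's +y. Hinge friction 0.005 N m (0.15 N at the free edge): it stays where it is left and does not spring back
- lid_6 (a joint): angle (rad) of blue lid 6 (the lid farthest from the tab): 0 = shut flat, 1.57 = upright, stop at 1.85 leaning back to the tab. Smooth stiff plate 64 x 37.5 x 2.5 mm, hinged at the rim along its edge nearer the tab, 18.5 mm from the compartment's centre; it folds towards the organiser's +y. Hinge friction 0.005 N m (0.15 N at the free edge): it stays where it is left and does not spring back
- lock_bar (a joint): travel in m of the grey lock bar along the robot-side long edge (-x) of the organiser: 0 = unlocked, 0.012 = at its stop, locked, with six small hooks over the lids. It slides towards the tab (the organiser's -y); friction 1.2 N, stays where it is left. Its hooks rise 2 mm above the shut lids within 6 mm of that edge
- thumb_piece (a point): centre of the top of the lock bar's yellow thumb piece, an upright block 11 mm (organiser's x) x 10 mm (y), standing outside the box wall at the end far from the tab, with its top 54 mm above the bench, 21.5 mm above the shut lids; push its face that looks away from the tab
- side_cutters: blue-handled side cutters, 138 x 58 x 14 mm, lying flat on the far side of the organiser; origin at the centre of the underside
- tape_black: roll of black tape lying flat, 62 mm across, 19 mm high, on the far side of the organiser; origin at the centre of the underside
- battery_a: green and white battery standing on end, 15 mm across, 50 mm high, on the robot's side of the organiser; origin at the centre of the underside

How it is judged:
On the way, in this order (a step that is already met when the one before it is completed fails the run):
1. the first lid from the tab is folded over (below 0.4 rad), the lock bar not yet pushed home (value of joint lid_1 below 0.4 rad and value of joint lock_bar below 0.009 m).
2. the second lid from the tab is folded over (below 0.4 rad), the lock bar not yet pushed home (value of joint lid_2 below 0.4 rad and value of joint lock_bar below 0.009 m).
3. the third lid from the tab is folded over (below 0.4 rad), the lock bar not yet pushed home (value of joint lid_3 below 0.4 rad and value of joint lock_bar below 0.009 m).
4. the fourth lid from the tab is folded over (below 0.4 rad), the lock bar not yet pushed home (value of joint lid_4 below 0.4 rad and value of joint lock_bar below 0.009 m).
5. the fifth lid from the tab is folded over (below 0.4 rad), the lock bar not yet pushed home (value of joint lid_5 below 0.4 rad and value of joint lock_bar below 0.009 m).
6. the sixth lid from the tab is folded over (below 0.4 rad), the lock bar not yet pushed home (value of joint lid_6 below 0.4 rad and value of joint lock_bar below 0.009 m).
7. the lock bar is at its stop (within 1.5 mm), all lids being shut (value of joint lock_bar above 0.0105 m and value of joint each of lid_1, lid_2, lid_3, lid_4, lid_5, lid_6 below 0.1 rad), for 0.1 s.
At the end, for the whole second after the job is handed in: All six lids lie shut (each below 0.1 rad, under 4 mm up at the free edge) and the lock bar is within 1.5 mm of its stop; the organiser is at rest, flat on the bench, within 25 mm of where it stood; side cutters, tape and battery are within 15 mm of where they were (all of step 7 and linear speed of organiser below 0.01 m/s and distance of organiser from where it was at the start of the episode below 0.025 m and angle between organiser's own z axis and vertical below 0.03 rad and distance of each of side_cutters, tape_black, battery_a from where it was at the start of the episode below 0.015 m); the robot touches nothing.
It fails at once if the organiser is lifted or tipped up (height (world z) of organiser above 0.01 m or angle between organiser's own z axis and vertical above 0.15 rad).
It fails at once if the organiser is pushed more than 25 mm out of its place (distance of organiser from where it was at the start of the episode above 0.025 m).
It fails at once if the fingers press on the organiser or its lids with more than 25 N (contact force between the fingers and organiser above 25 N).
It fails at once if the side cutters, the tape or the battery moved more than 15 mm (distance of any of side_cutters, tape_black, battery_a from where it was at the start of the episode above 0.015 m).
It also fails if it takes over 54 s, if anything falls off the work surface, if the arm or the gripper's body presses on something with over 40 N, if the wrist force passes 120 N, or if a joint passes its speed limit or range.

## Working session

There is one attempt and no reset: what is moved stays moved. The work goes in short steps, Python scripts to look and compute and a shell command to move; the robot and the scene stay as the last step left them, time stands still between calls to the robot, and variables do not carry over. Pictures are saved under pics/ and viewed, at most 10 in all, crops included, and the job is handed in when it is done.

```bash
ls; mkdir -p pics
python3 - <<'E'
from station import env, viewer, sensors, ticket
import cv2
for n in ("scene","side"):
    p,d=viewer.read_camera(n); cv2.imwrite(f"pics/{n}0.png",p)
s=sensors.state(); print(s)
E
```

```text
nudge.py
pics
station.py
{'time_s': 0.1, 'q': array([-1.25740730e+00,  1.31083275e-01,  1.48915944e+00,  7.14416934e-07,
        1.52301390e+00, -8.54254965e-02]), 'qvel': array([ 0.00080985, -0.00051377, -0.00168769,  0.00045619, -0.00064289,
        0.00120505]), 'tau': array([ 2.03094103e-03, -5.61335206e+01, -4.93100166e+01,  7.68665923e-02,
        2.90032692e-02, -5.93803884e-05]), 'position': array([ 0.23285305, -0.55244941,  0.23669975]), 'ee_rot': array([ 9.80183829e-01,  1.98088287e-01, -9.42708477e-05, -8.26621727e-04]), 'ft_force': array([ 0.23342998,  0.90596942, -0.46537355]), 'moment': array([-0.02333943, -0.00804051,  0.02527331]), 'grasp_force': 0.0, 'finger_gap': 0.09361395444572185}
```

View pics/scene0.png

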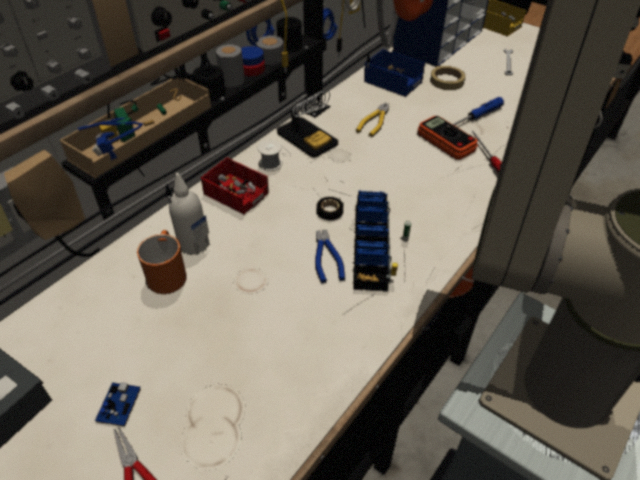

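View pics/side0.png

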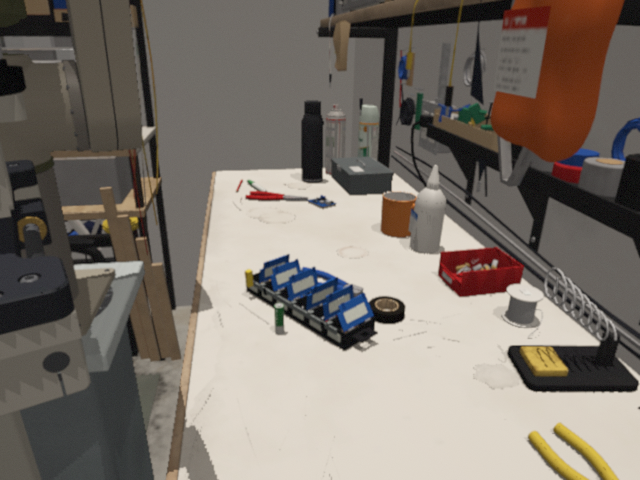

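The scene view shows the organiser from about (373,192) at the tab end to (370,288), with the thumb piece at (394,268), the battery at (406,230), the tape at (330,208) and the cutters at (330,255). In the side view the tab end is nearest at (365,335) and the thumb piece is at (250,280). Next I convert these to world positions.

```bash
cat > h.py <<'E'
from station import env, viewer, sensors, ticket
import cv2, numpy as np
from scipy.spatial.transform import Rotation as R
def cloud(n):
    s=sensors.state(); p,d=viewer.read_camera(n); c=viewer.camera_info(n)
    K=np.array(c["camera_matrix"]); v,u=np.mgrid[:480,:640]
    q=cv2.undistortPoints(np.stack([u,v],-1).reshape(-1,1,2).astype(np.float64),K,np.array([c["k1"],0,0,0.]))[:,0].reshape(480,640,2)
    P=np.dstack([q*d[...,None],d])
    if n=="wrist":
        T=np.eye(4);T[:3,:3]=R.from_quat(s["ee_rot"]).as_matrix();T[:3,3]=s["position"];T=T@np.array(c["tool_from_camera"])
    else: T=np.linalg.inv(np.array(c["world_to_cam"]))
    W=P@T[:3,:3].T+T[:3,3]; W[d<=0]=np.nan
    return p,W
def tool():
    s=sensors.state(); return R.from_quat(s["ee_rot"]),s["position"]
E
python3 - <<'E'
from h import *
print(tool()[0].as_matrix().round(3)); print(viewer.camera_info("wrist")["tool_from_camera"])
for n,(a,b,c,e) in dict(scene=(340,420,180,300),side=(235,385,250,350)).items():
    p,W=cloud(n); hsv=cv2.cvtColor(p,cv2.COLOR_BGR2HSV)
    m=np.zeros((480,640),bool); m[c:e,a:b]=1
    for nm,lo,hi in (("blue",(100,120,40),(130,255,255)),("yel",(20,120,80),(35,255,255)),("green",(45,60,20),(90,255,255)),("black",(0,0,0),(180,255,45))):
        k=m&(cv2.inRange(hsv,lo,hi)>0)&(np.nan_to_num(W[...,2])>0.008)
        if k.sum()>2:
            X=W[k]; print(n,nm,k.sum(),np.percentile(X,[3,50,97],axis=0).round(4).tolist())
            if nm=="yel":
                i=np.argwhere(k); 
                for l in i[::max(1,len(i)//12)]: print(l,W[tuple(l)].round(4))
            if nm=="black":
                r=cv2.minAreaRect((X[:,:2]*1000).astype(np.float32)); print(r)
E
```

```text
[[ 0.922  0.388 -0.001]
 [ 0.388 -0.922  0.002]
 [ 0.    -0.002 -1.   ]]
[[ 5.38659884e-04 -9.66048108e-01 -2.58361688e-01  7.18951029e-02]
 [ 9.99999715e-01  6.57185157e-04 -3.72395564e-04 -8.72511858e-04]
 [ 5.29543497e-04 -2.58361414e-01  9.66048187e-01 -1.47409803e-01]
 [ 0.00000000e+00  0.00000000e+00  0.00000000e+00  1.00000000e+00]]
scene blue 1106 [[0.3861, -0.1728, 0.0121], [0.4476, -0.0661, 0.0598], [0.518, 0.0182, 0.0687]]
scene yel 28 [[0.3557, -0.0268, 0.0251], [0.3603, -0.0215, 0.0513], [0.3813, 0.0038, 0.0551]]
[263 393] [ 0.3634 -0.0223  0.055 ]
[263 395] [ 0.3602 -0.0242  0.0555]
[264 392] [ 0.3641 -0.0202  0.0536]
[264 394] [ 0.3615 -0.0233  0.0526]
[264 396] [ 0.3581 -0.0246  0.0538]
[265 393] [ 0.3615 -0.0197  0.053 ]
[265 395] [ 0.3582 -0.0214  0.0537]
[265 397] [ 0.3566 -0.0266  0.0502]
[266 393] [ 0.3607 -0.0187  0.0516]
[266 395] [ 0.3582 -0.022   0.0504]
[267 392] [ 0.3632 -0.0202  0.0456]
[267 394] [ 0.359  -0.02    0.0488]
[267 396] [ 0.3567 -0.0239  0.0469]
[279 373] [0.3893 0.0012 0.0117]
scene green 41 [[0.397, -0.137, 0.0177], [0.4, -0.1351, 0.0288], [0
[... 479 characters left out ...]
 0.0542]
[273 246] [ 0.353  -0.0309  0.05  ]
[274 248] [ 0.3562 -0.0321  0.0485]
[275 250] [ 0.3595 -0.031   0.0459]
[276 251] [ 0.3611 -0.0302  0.0434]
[278 247] [ 0.3542 -0.032   0.041 ]
[279 250] [ 0.3591 -0.0287  0.0371]
[280 252] [ 0.3624 -0.0289  0.035 ]
[282 248] [ 0.3555 -0.0316  0.0331]
[283 250] [ 0.3588 -0.0297  0.03  ]
[284 252] [ 0.3621 -0.0302  0.0281]
[286 248] [ 0.3551 -0.0333  0.0264]
side green 130 [[0.3931, -0.1529, 0.0166], [0.3991, -0.1478, 0.0328], [0.4261, -0.1426, 0.0462]]
side black 1153 [[0.3723, -0.2025, 0.0084], [0.4853, -0.155, 0.0185], [0.5588, -0.012, 0.0281]]
((444.0386962890625, -102.68020629882812), (140.71746826171875, 247.5033416748047), 61.98611068725586)
```

Careful with the scale: shifts go in shares of 0.5 m and turns go in shares of pi rad. That gives: 0.38 m is 0.76, -0.343 m is -0.686, -1.96 rad is -0.6239.

```bash
echo '[{"pos":[0.76, -0.686, 0], "rot":[0, 0, -0.6239], "finger_gap":0}, {"pos":[0.76, -0.686, 0], "rot":[0, 0, -0.6239], "finger_gap":0}, {"pos":[0.76, -0.686, 0], "rot":[0, 0, -0.6239], "finger_gap":0}, {"pos":[0.76, -0.686, 0], "rot":[0, 0, -0.6239], "finger_gap":0}, {"pos":[0.76, -0.686, 0], "rot":[0, 0, -0.6239], "finger_gap":0}, {"pos":[0.76, -0.686, 0], "rot":[0, 0, -0.6239], "finger_gap":0}, {"pos":[0.76, -0.686, 0], "rot":[0, 0, -0.6239], "finger_gap":0}, {"pos":[0.76, -0.686, 0], "rot":[0, 0, -0.6239], "finger_gap":0}]' | python3 nudge.py 10
python3 - <<'E'
from h import *
r,t=tool(); M=r.as_matrix()
print(t,M.round(3)); print("left in tool", M.T@(np.array([.45,-.09,.26])-t)); print((R.from_matrix(M).inv()*R.from_matrix(np.array([[-.7071,.7071,0],[.7071,.7071,0],[0,0,-1]]).T)).as_rotvec())
E
```

```text
time_s: 1.0
position: [0.4029, -0.1887, 0.2377]
ee_rot: [0.695, 0.719, 0.0, 0.0]
ft_force: [1.0, -0.7, 0.4]
finger_gap: 0.034
grasp_force: 0.0
[ 0.40291613 -0.18872919  0.23772201] [[-0.034  0.999  0.001]
 [ 0.999  0.034 -0.   ]
 [-0.     0.001 -1.   ]]
left in tool [ 0.09707428  0.0504061  -0.02228141]
[ 3.69036559e-04  4.72814794e-04 -7.51583042e-01]
```

Converted, 0.095 m is 0.19, 0.05 m is 0.1, -0.74 rad is -0.2355.

```bash
echo '[{"pos":[0.19, 0.1, -0.06], "rot":[0, 0, -0.2355], "finger_gap":0}, {"pos":[0.19, 0.1, -0.06], "rot":[0, 0, -0.2355], "finger_gap":0}, {"pos":[0.19, 0.1, -0.06], "rot":[0, 0, -0.2355], "finger_gap":0}, {"pos":[0.19, 0.1, -0.06], "rot":[0, 0, -0.2355], "finger_gap":0}, {"pos":[0.19, 0.1, -0.06], "rot":[0, 0, -0.2355], "finger_gap":0}, {"pos":[0.19, 0.1, -0.06], "rot":[0, 0, -0.2355], "finger_gap":0}, {"pos":[0.19, 0.1, -0.06], "rot":[0, 0, -0.2355], "finger_gap":0}, {"pos":[0.19, 0.1, -0.06], "rot":[0, 0, -0.2355], "finger_gap":0}]' | python3 nudge.py
python3 - <<'E'
from h import *
r,t=tool(); print(t,r.as_matrix().round(3))
p,W=cloud("wrist"); cv2.imwrite("pics/w0.png",p); np.savez("w0.npz",p=p,W=W)
E
```

```text
time_s: 1.8
position: [0.4498, -0.0944, 0.2675]
ee_rot: [0.392, 0.92, 0.0, -0.0]
ft_force: [0.2, -0.0, 0.2]
finger_gap: 0.0006
grasp_force: 0.0
[ 0.44977451 -0.09442512  0.26754697] [[-0.692  0.722 -0.   ]
 [ 0.722  0.692  0.   ]
 [ 0.    -0.    -1.   ]]
```

View pics/w0.png

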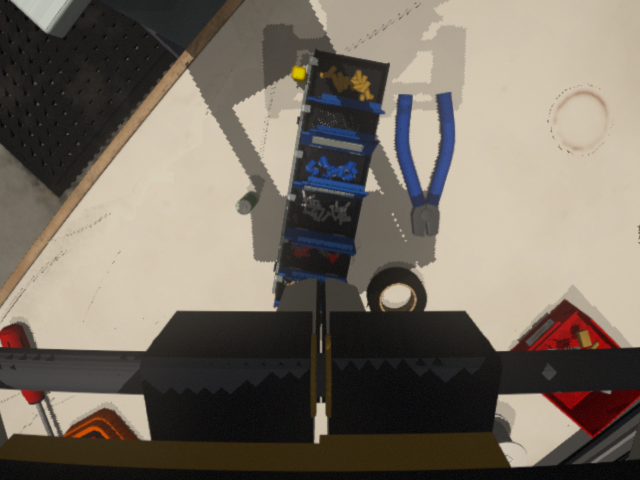

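The organiser's +y end is at (315,50)-(388,65), the thumb piece at (299,73), the battery at (246,202), the tape at (397,293) and the cutters at about (425,160). I fit the pose from rim points.

Run:
```python
from h import *
z=np.load("w0.npz"); p,W=z["p"],z["W"]
print("bench z",np.nanmedian(W[100:200,480:540,2]))
for v in range(64,260,16):   # right rim edge: last column with z>0.02
    for rng in (range(400,300,-1),range(255,340)):
        for u in rng:
            w=W[v,u]
            if 0.022<w[2]<0.034 : print(v,u,w.round(4),end=" | "); break
    print()
for u in range(320,388,10):
    for v in range(40,80):
        if 0.022<W[v,u,2]<0.036: print("top",u,v,W[v,u].round(4)); break
hsv=cv2.cvtColor(p,cv2.COLOR_BGR2HSV); k=(cv2.inRange(hsv,(20,120,80),(35,255,255))>0); k[:,:285]=0;k[:,312:]=0;k[:60]=0;k[90:]=0
X=W[k]; T=X[X[:,2]>np.nanmax(X[:,2])-0.004]; print("thumb",len(T),T.mean(0).round(4),T.min(0),T.max(0))
b=(cv2.inRange(hsv,(100,120,40),(130,255,255))>0); b[:, :270]=0;b[:,392:]=0;b[290:]=0
# lids: free edge (z>0.055) points
r=b&(W[...,2]>0.05)
n,l,s,c=cv2.connectedComponentsWithStats(r.astype(np.uint8))
for i in range(1,n):
    if s[i,4]>15: print("lid",s[i].tolist(),W[l==i].mean(0).round(4),W[l==i].max(0)[2].round(4))
```

```text
bench z 0.00042861924869741497
64 389 [0.4071 0.0371 0.0294] | 64 315 [ 0.3614 -0.0079  0.0337] | 
80 386 [0.4148 0.0259 0.0292] | 80 305 [ 0.3641 -0.0234  0.0323] | 
96 382 [0.4219 0.0139 0.0297] | 96 303 [ 0.372  -0.0343  0.031 ] | 
112 309 [ 0.3852 -0.0406  0.0333] | 112 300 [ 0.3795 -0.046   0.032 ] | 
128 376 [ 0.4376 -0.0092  0.0308] | 128 298 [ 0.3875 -0.0574  0.0296] | 
144 306 [ 0.4023 -0.0624  0.0339] | 144 295 [ 0.3952 -0.0694  0.0315] | 
160 370 [ 0.4539 -0.0328  0.0308] | 160 293 [ 0.4036 -0.081   0.0314] | 
176 367 [ 0.4624 -0.0449  0.0299] | 176 290 [ 0.4115 -0.0937  0.0301] | 
192 326 [ 0.4452 -0.0812  0.0335] | 192 288 [ 0.4202 -0.1056  0.0311] | 
208 360 [ 0.4787 -0.0703  0.0307] | 208 285 [ 0.4284 -0.1186  0.0307] | 
224 357 [ 0.488  -0.0833  0.0288] | 224 283 [ 0.4372 -0.1309  0.0319] | 
240 280 [ 0.4455 -0.1439  0.0337] | 
256 350 [ 0.5053 -0.1101  0.0297] | 256 278 [ 0.455  -0.1575  0.0316] | 
top 320 51 [0.3567 0.0031 0.0296]
top 330 53 [0.364  0.0079 0.0296]
top 340 54 [0.3706 0.0136 0.0275]
top 350 56 [0.3782 0.0181 0.0299]
top 360 59 [0.3861 0.0225 0.0291]
top 370 60 [0.3929 0.028  0.0286]
top 380 62 [0.4003 0.0327 0.0297]
thumb 144 [ 0.358  -0.0242  0.0538] [ 0.35195412 -0.02946005  0.05235475] [ 0.36383238 -0.0186483   0.05635317]
lid [307, 94, 35, 12, 213] [ 0.3902 -0.0235  0.066 ] 0.072
lid [369, 102, 15, 11, 95] [ 0.4221 -0.0013  0.0668] 0.0699
lid [302, 125, 63, 19, 540] [ 0.4129 -0.0391  0.0627] 0.0691
lid [364, 143, 10, 6, 31] [ 0.441  -0.0264  0.0552] 0.0619
lid [293, 176, 75, 21, 611] [ 0.4422 -0.0694  0.0642] 0.0707
lid [293, 236, 62, 19, 541] [ 0.4736 -0.1103  0.0661] 0.071
lid [279, 272, 7, 4, 16] [ 0.465  -0.1592  0.0585] 0.0602
lid [292, 272, 41, 9, 174] [ 0.4824 -0.1419  0.065 ] 0.0697
lid [336, 278, 10, 4, 20] [ 0.5059 -0.1249  0.0636] 0.065
```

Converted, 0.19 m is 0.38, -0.148 m is -0.296, 0.173 rad is 0.0551.

```bash
echo '[{"pos":[-0.296, -0.036, 0], "rot":[0, 0, 0.0551], "finger_gap":0}, {"pos":[-0.296, -0.036, 0], "rot":[0, 0, 0.0551], "finger_gap":0}, {"pos":[-0.296, -0.036, 0], "rot":[0, 0, 0.0551], "finger_gap":0}, {"pos":[-0.296, -0.036, 0], "rot":[0, 0, 0.0551], "finger_gap":0}, {"pos":[-0.296, -0.036, 0.38], "rot":[0, 0, 0.0551], "finger_gap":0}, {"pos":[-0.296, -0.036, 0.38], "rot":[0, 0, 0.0551], "finger_gap":0}, {"pos":[-0.296, -0.036, 0.38], "rot":[0, 0, 0.0551], "finger_gap":0}, {"pos":[-0.296, -0.036, 0.38], "rot":[0, 0, 0.0551], "finger_gap":0}]' | python3 nudge.py
cat >> h.py <<'E'
X=np.array([.830,.558,0]);Y=np.array([-.558,.830,0]);O=np.array([.4475,-.083,0])
def org():
    r,t=tool(); M=r.as_matrix(); e=t-O
    print("tip in org mm",(np.array([e@X,e@Y,t[2]-.019])*1000).round(1),"tool x in org",(M[:,0]@X).round(3),(M[:,0]@Y).round(3),"F",sensors.state()["ft_force"].round(2))
if __name__=="__main__": org()
E
python3 h.py
python3 - <<'E'
from h import *
p,W=cloud("wrist"); cv2.imwrite("pics/w1.png",p)
E
```

```text
time_s: 2.65
position: [0.5383, -0.2124, 0.0748]
ee_rot: [0.47, 0.883, 0.0, -0.001]
ft_force: [-0.0, -0.4, -1.0]
finger_gap: 0.0003
grasp_force: 0.0
tip in org mm [   3.1 -158.1   55.8] tool x in org -0.001 1.0 F [-0.05 -0.37 -1.03]
```

View pics/w1.png

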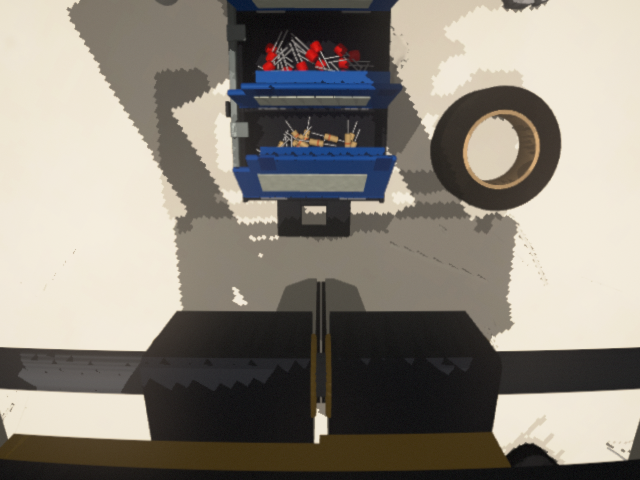

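Aligned: the tab is at (313,218), lid 1's free edge near row 155, and the fingertips at (320,285) are clear. First pass goes at tip height of about 42 mm.

Converted, 0.06 m is 0.12, 0.05 m is 0.1.

```bash
echo '[{"pos":[0, 0, 0.028], "finger_gap":0}, {"pos":[0, 0, 0.028], "finger_gap":0}, {"pos":[0.02, 0, 0.028], "finger_gap":0}, {"pos":[0.04, 0, 0.028], "finger_gap":0}, {"pos":[0.06, 0, 0.028], "finger_gap":0}, {"pos":[0.08, 0, 0.028], "finger_gap":0}, {"pos":[0.1, 0, 0.028], "finger_gap":0}, {"pos":[0.12, 0, 0.028], "finger_gap":0}]' | python3 nudge.py; python3 h.py
echo '[{"pos":[0.02, 0, 0], "finger_gap":0}, {"pos":[0.04, 0, 0], "finger_gap":0}, {"pos":[0.06, 0, 0], "finger_gap":0}, {"pos":[0.08, 0, 0], "finger_gap":0}, {"pos":[0.1, 0, 0], "finger_gap":0}, {"pos":[0.12, 0, 0], "finger_gap":0}]' | python3 nudge.py; python3 h.py
```

```text
time_s: 3.5
position: [0.5057, -0.1627, 0.0639]
ee_rot: [0.469, 0.883, 0.0, 0.0]
ft_force: [0.2, 0.0, -0.2]
finger_gap: 0.0004
grasp_force: 0.1
tip in org mm [  3.8 -98.7  44.9] tool x in org -0.003 1.0 F [ 0.25  0.03 -0.18]
time_s: 4.1
position: [0.472, -0.1132, 0.0636]
ee_rot: [0.469, 0.883, -0.0, 0.0]
ft_force: [-0.1, -0.6, 0.7]
finger_gap: 0.0005
grasp_force: 0.2
tip in org mm [  3.5 -38.8  44.6] tool x in org -0.003 1.0 F [-0.11 -0.6   0.72]
```

Run:
```python
from h import *
p,W=cloud("side"); cv2.imwrite("pics/s1.png",cv2.resize(p[220:360,220:400],None,fx=4,fy=4))
hsv=cv2.cvtColor(p,cv2.COLOR_BGR2HSV); b=(cv2.inRange(hsv,(100,110,40),(130,255,255))>0)
x=(W-O)@X;y=(W-O)@Y
for i in range(2):
    k=b&(abs(x)<.031)&(abs(y+.1-.04*i)<.022)&(W[...,2]>.022)
    if k.sum()>5:
        q=y[k]+.1185-.04*i; f=np.polyfit(q,W[k][:,2],1); print(i+1,k.sum(),np.arctan(f[0]),np.percentile(W[k][:,2],[2,50,98]),np.percentile(q,[2,98]))
```

```text
1 403 0.30578520791290403 [0.03038918 0.03734359 0.04342009] [0.00094198 0.036076  ]
2 266 0.3097017543981002 [0.03123472 0.04011621 0.04398947] [0.00104709 0.03596525]
```

View pics/s1.png

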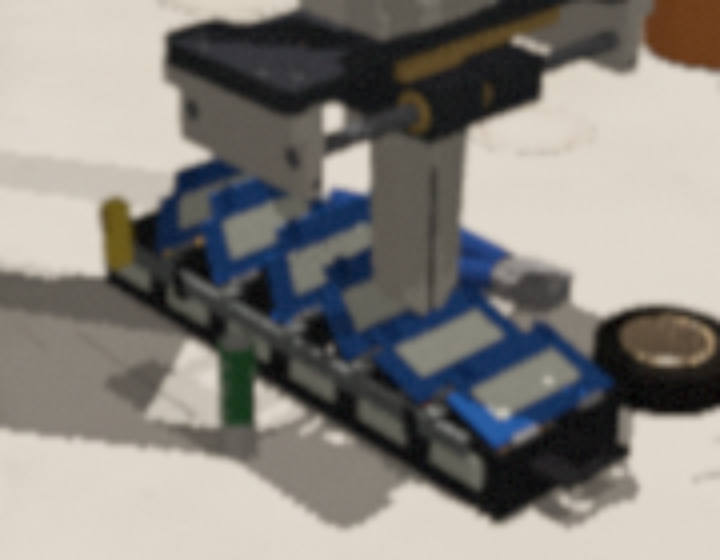

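The crop shows lids 1 and 2 folded to about 0.31 rad, at crop pixels (540,380) and (450,340), and the fingers now on lid 3. I continue 2 mm lower.

Converted, 0.08 m is 0.16, 0.07 m is 0.14.

```bash
echo '[{"pos":[0.02, 0, 0.004], "finger_gap":0}, {"pos":[0.04, 0, 0.004], "finger_gap":0}, {"pos":[0.06, 0, 0.004], "finger_gap":0}, {"pos":[0.08, 0, 0.004], "finger_gap":0}, {"pos":[0.1, 0, 0.004], "finger_gap":0}, {"pos":[0.12, 0, 0.004], "finger_gap":0}, {"pos":[0.14, 0, 0.004], "finger_gap":0}, {"pos":[0.16, 0, 0.004], "finger_gap":0}]' | python3 nudge.py; echo '[{"pos":[0.02, 0, 0], "finger_gap":0}, {"pos":[0.04, 0, 0], "finger_gap":0}, {"pos":[0.06, 0, 0], "finger_gap":0}, {"pos":[0.08, 0, 0], "finger_gap":0}, {"pos":[0.1, 0, 0], "finger_gap":0}, {"pos":[0.12, 0, 0], "finger_gap":0}, {"pos":[0.14, 0, 0], "finger_gap":0}, {"pos":[0.16, 0, 0], "finger_gap":0}]' | python3 nudge.py;echo '[{"pos":[0.02, 0, 0], "finger_gap":0}, {"pos":[0.04, 0, 0], "finger_gap":0}, {"pos":[0.04, 0, -0.08], "finger_gap":0}, {"pos":[0.04, 0, -0.16], "finger_gap":0}]' | python3 nudge.py; python3 h.py
cat > lids.py <<'E'
from h import *
def run(n):
    p,W=cloud(n)
    hsv=cv2.cvtColor(p,cv2.COLOR_BGR2HSV); b=(cv2.inRange(hsv,(100,110,40),(130,255,255))>0)
    x=(W-O)@X;y=(W-O)@Y
    for i in range(6):
        k=b&(abs(x)<.031)&(abs(y+.1-.04*i)<.022)&(W[...,2]>.022)&(W[...,2]<.08)
        if k.sum()>20:
            q=y[k]+.1185-.04*i; f=np.polyfit(q,W[k][:,2],1); print(n,i+1,k.sum(),np.arctan(f[0]).round(3),np.percentile(W[k][:,2],[2,50,98]).round(4),np.percentile(q,[2,98]).round(4))
    return p
p=run("side"); p2=run("scene")
E
python3 lids.py
```

```text
time_s: 4.95
position: [0.4272, -0.0469, 0.0617]
ee_rot: [0.469, 0.883, 0.0, 0.0]
ft_force: [1.1, -0.8, 0.1]
finger_gap: 0.0003
grasp_force: 0.2
time_s: 5.75
position: [0.3823, 0.0194, 0.0616]
ee_rot: [0.469, 0.883, 0.0, -0.0]
ft_force: [0.4, -0.2, -0.3]
finger_gap: 0.0002
grasp_force: 0.0
time_s: 6.15
position: [0.3697, 0.0359, 0.1413]
ee_rot: [0.468, 0.883, -0.001, -0.002]
ft_force: [1.6, -0.2, 0.4]
finger_gap: 0.0002
grasp_force: 0.0
tip in org mm [  1.8 142.1 122.3] tool x in org -0.004 1.0 F [ 1.56 -0.23  0.36]
side 1 388 0.311 [0.0308 0.0373 0.0433] [0.0011 0.0358]
side 2 280 0.272 [0.0315 0.0399 0.0428] [0.0012 0.0365]
side 3 240 0.206 [0.0318 0.0388 0.042 ] [-0.      0.0373]
side 4 213 0.211 [0.0313 0.039  0.0417] [-0.0021  0.0362]
side 5 190 0.235 [0.0312 0.0389 0.0418] [0.0022 0.0367]
side 6 132 0.198 [0.0312 0.0386 0.041 ] [-0.0033  0.0344]
scene 3 23 -0.667 [0.0302 0.0368 0.0419] [0.0305 0.0389]
scene 4 85 0.184 [0.03   0.0369 0.0427] [-0.0017  0.0382]
scene 5 153 0.192 [0.0306 0.0385 0.0444] [0.0004 0.0399]
scene 6 197 0.207 [0.0306 0.0382 0.0432] [-0.0013  0.0362]
```

Converted, -0.292 m is -0.584, 0.08 m is 0.16.

```bash
echo '[{"pos":[-0.1, 0, 0], "finger_gap":0}, {"pos":[-0.2, 0, 0], "finger_gap":0}, {"pos":[-0.3, 0, 0], "finger_gap":0}, {"pos":[-0.4, 0, 0], "finger_gap":0}, {"pos":[-0.5, 0, 0], "finger_gap":0}, {"pos":[-0.584, 0, 0], "finger_gap":0}, {"pos":[-0.584, 0, 0.08], "finger_gap":0}, {"pos":[-0.584, 0, 0.16], "finger_gap":0}]' | python3 nudge.py; echo '[{"pos":[0, 0, 0.016], "finger_gap":0}, {"pos":[0, 0, 0.016], "finger_gap":0}, {"pos":[0, 0, 0.016], "finger_gap":0}]' | python3 nudge.py; python3 h.py
```

```text
time_s: 7.05
position: [0.537, -0.2082, 0.0615]
ee_rot: [0.47, 0.883, 0.0, 0.002]
ft_force: [-0.0, 0.6, -0.4]
finger_gap: 0.0004
grasp_force: 0.0
time_s: 7.35
position: [0.5362, -0.2066, 0.0553]
ee_rot: [0.469, 0.883, 0.0, 0.001]
ft_force: [-0.2, -0.5, -0.0]
finger_gap: 0.0007
grasp_force: 0.0
tip in org mm [   4.6 -152.1   36.3] tool x in org -0.004 1.0 F [-0.18 -0.46 -0.01]
```

Converted, 0.075 m is 0.15, 0.065 m is 0.13.

```bash
echo '[{"pos":[0.01, 0, 0.006], "finger_gap":0}, {"pos":[0.03, 0, 0.006], "finger_gap":0}, {"pos":[0.05, 0, 0.006], "finger_gap":0}, {"pos":[0.07, 0, 0.006], "finger_gap":0}, {"pos":[0.09, 0, 0.006], "finger_gap":0}, {"pos":[0.11, 0, 0.006], "finger_gap":0}, {"pos":[0.13, 0, 0.006], "finger_gap":0}, {"pos":[0.15, 0, 0.006], "finger_gap":0}]' | python3 nudge.py; python3 h.py; python3 lids.py | head -3
```

```text
time_s: 8.15
position: [0.4938, -0.1444, 0.0517]
ee_rot: [0.469, 0.883, -0.0, 0.001]
ft_force: [1.7, -2.4, 6.4]
finger_gap: 0.0002
grasp_force: 3.1
tip in org mm [  4.2 -76.8  32.7] tool x in org -0.003 1.0 F [ 1.67 -2.41  6.39]
side 1 277 0.009 [0.0299 0.0312 0.0327] [0.0012 0.0379]
side 2 185 -0.025 [0.0297 0.0314 0.041 ] [-0.0028  0.0401]
side 3 307 0.253 [0.0307 0.0355 0.0412] [-0.0025  0.0367]
```

Lid 1 is flat with light contact of about 6 N, so I go on half a millimetre higher.

Converted, 0.07 m is 0.14, 0.06 m is 0.12.

```bash
echo '[{"pos":[0.02, 0, -0.001], "finger_gap":0}, {"pos":[0.04, 0, -0.001], "finger_gap":0}, {"pos":[0.06, 0, -0.001], "finger_gap":0}, {"pos":[0.08, 0, -0.001], "finger_gap":0}, {"pos":[0.1, 0, -0.001], "finger_gap":0}, {"pos":[0.12, 0, -0.001], "finger_gap":0}, {"pos":[0.14, 0, -0.001], "finger_gap":0}]' | python3 nudge.py; python3 h.py; echo '[{"pos":[0.02, 0, 0], "finger_gap":0}, {"pos":[0.04, 0, 0], "finger_gap":0}, {"pos":[0.06, 0, 0], "finger_gap":0}, {"pos":[0.08, 0, 0], "finger_gap":0}, {"pos":[0.1, 0, 0], "finger_gap":0}, {"pos":[0.12, 0, 0], "finger_gap":0}, {"pos":[0.14, 0, 0], "finger_gap":0}]' | python3 nudge.py;python3 h.py
```

```text
time_s: 8.95
position: [0.454, -0.0861, 0.0516]
ee_rot: [0.469, 0.883, -0.0, 0.001]
ft_force: [2.0, -3.5, 7.0]
finger_gap: 0.0004
grasp_force: 3.9
tip in org mm [ 3.7 -6.1 32.6] tool x in org -0.003 1.0 F [ 2.   -3.45  6.98]
time_s: 9.65
position: [0.4148, -0.0282, 0.0516]
ee_rot: [0.469, 0.883, 0.0, 0.001]
ft_force: [2.2, -3.3, 6.0]
finger_gap: 0.0001
grasp_force: 3.1
tip in org mm [ 3.4 63.8 32.6] tool x in org -0.003 1.0 F [ 2.16 -3.33  6.  ]
```

Converted, 0.08 m is 0.16, 0.07 m is 0.14.

```bash
echo '[{"pos":[0.02, 0, 0], "finger_gap":0}, {"pos":[0.04, 0, 0], "finger_gap":0}, {"pos":[0.06, 0, 0], "finger_gap":0}, {"pos":[0.08, 0, 0], "finger_gap":0}, {"pos":[0.1, 0, 0], "finger_gap":0}, {"pos":[0.12, 0, 0], "finger_gap":0}, {"pos":[0.14, 0, 0], "finger_gap":0}, {"pos":[0.16, 0, 0], "finger_gap":0}]' | python3 nudge.py; python3 h.py;echo '[{"pos":[0, 0, -0.08], "finger_gap":0}, {"pos":[0, 0, -0.16], "finger_gap":0}, {"pos":[-0.06, 0, -0.24], "finger_gap":0}, {"pos":[-0.16, 0, -0.32], "finger_gap":0}, {"pos":[-0.16, 0, -0.4], "finger_gap":0}, {"pos":[-0.16, 0, -0.4], "finger_gap":0}]' | python3 nudge.py; python3 lids.py
python3 - <<'E'
from h import *
r,t=tool(); org(); p,W=cloud("wrist"); cv2.imwrite("pics/w2.png",p); np.savez("w2.npz",p=p,W=W)
E
```

```text
time_s: 10.45
position: [0.3682, 0.0386, 0.0503]
ee_rot: [0.469, 0.883, -0.0, -0.001]
ft_force: [0.4, -0.4, -1.1]
finger_gap: 0.0002
grasp_force: 0.0
tip in org mm [  2.  145.2  31.3] tool x in org -0.003 1.0 F [ 0.41 -0.41 -1.12]
time_s: 11.05
position: [0.4174, -0.0297, 0.2572]
ee_rot: [0.47, 0.883, 0.001, 0.004]
ft_force: [0.4, 0.5, 0.4]
finger_gap: 0.0007
grasp_force: 0.0
side 1 284 0.006 [0.03   0.0314 0.0326] [0.0007 0.0384]
side 2 285 0.006 [0.0297 0.0314 0.0327] [-0.0027  0.0389]
side 3 267 0.007 [0.03   0.0314 0.033 ] [-0.0026  0.0387]
side 4 250 0.002 [0.0295 0.0314 0.0329] [-0.0028  0.0397]
side 5 221 0.006 [0.0301 0.0314 0.0327] [-0.0028  0.04  ]
side 6 155 0.008 [0.0298 0.0314 0.0324] [-0.0034  0.0359]
scene 1 172 0.003 [0.0257 0.0314 0.0344] [-0.      0.0399]
scene 2 213 -0.037 [0.027  0.0313 0.034 ] [-0.0028  0.0391]
scene 3 238 -0.016 [0.0277 0.0314 0.0349] [-0.0033  0.0389]
scene 4 269 -0.014 [0.0265 0.0314 0.0349] [-0.0027  0.0399]
scene 5 276 -0.01 [0.0261 0.0313 0.0349] [-0.0028  0.0398]
scene 6 305 -0.034 [0.0259 0.0314 0.0348] [-0.0027  0.038 ]
tip in org mm [  3.4  63.6 232.5] tool x in org -0.002 1.0 F [ 0.4  -0.52 -0.49]
```

View pics/w2.png

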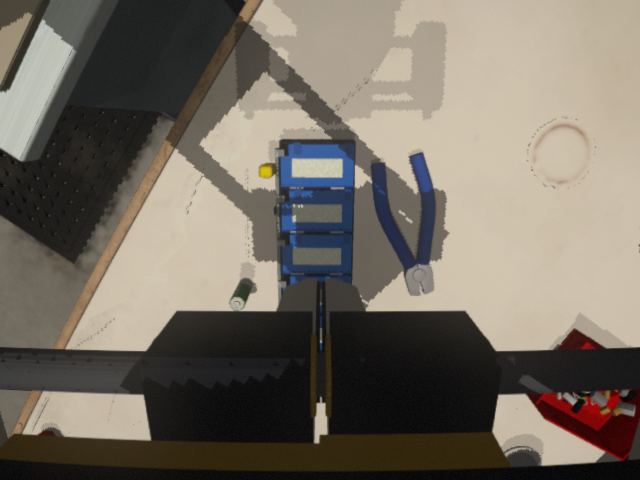

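All six lids lie flat, with lids 4 to 6 visible at rows 160 to 260. The thumb piece is at (266,170), the battery at (240,295), and cutters and tape are untouched.

```bash
python3 - <<'E'
from h import *
z=np.load("w2.npz"); p,W=z["p"],z["W"]
hsv=cv2.cvtColor(p,cv2.COLOR_BGR2HSV); k=(cv2.inRange(hsv,(20,120,80),(35,255,255))>0); k[:,:250]=0;k[:,285:]=0;k[:155]=0;k[190:]=0
T=W[k];T=T[T[:,2]>.05]; o=np.c_[(T-O)@X,(T-O)@Y,T[:,2]]; print(len(T),o.mean(0),o.min(0),o.max(0))
E
echo '[{"pos":[0.06, -0.04, 0], "finger_gap":0}, {"pos":[0.12, -0.076, 0], "finger_gap":0}, {"pos":[0.12, -0.076, 0], "finger_gap":0}, {"pos":[0.12, -0.076, 0.1], "finger_gap":0}, {"pos":[0.12, -0.076, 0.2], "finger_gap":0}, {"pos":[0.12, -0.076, 0.28], "finger_gap":0}, {"pos":[0.12, -0.076, 0.32], "finger_gap":0}, {"pos":[0.12, -0.076, 0.32], "finger_gap":0}]' | python3 nudge.py; python3 h.py
```

```text
160 [-0.04102949  0.09932424  0.05369001] [-0.04656518  0.09434351  0.05007519] [-0.03579005  0.10414747  0.05625488]
time_s: 12.0
position: [0.3454, 0.0008, 0.0861]
ee_rot: [0.468, 0.883, -0.002, -0.005]
ft_force: [-0.5, 0.2, 0.8]
finger_gap: 0.0007
grasp_force: 0.0
tip in org mm [-38.  126.6  67.1] tool x in org -0.004 1.0 F [-0.46  0.24  0.75]
```

Converted, 0.026 m is 0.052, 0.02 m is 0.04.

```bash
echo '[{"pos":[0, 0, 0.02], "finger_gap":0}, {"pos":[0, 0, 0.04], "finger_gap":0}, {"pos":[0, 0, 0.052], "finger_gap":0}, {"pos":[0, 0, 0.052], "finger_gap":0}]' | python3 nudge.py; python3 h.py; echo '[{"pos":[-0.01, 0, 0], "finger_gap":0}, {"pos":[-0.02, 0, 0], "finger_gap":0}, {"pos":[-0.028, 0, 0], "finger_gap":0}, {"pos":[-0.028, 0, 0], "finger_gap":0}]' | python3 nudge.py; python3 h.py
```

```text
time_s: 12.4
position: [0.3494, -0.0001, 0.0647]
ee_rot: [0.469, 0.883, -0.0, -0.0]
ft_force: [-0.4, 0.4, 0.6]
finger_gap: 0.0008
grasp_force: 0.0
tip in org mm [-35.2 123.5  45.7] tool x in org -0.003 1.0 F [-0.36  0.36  0.58]
time_s: 12.8
position: [0.3581, -0.0123, 0.0656]
ee_rot: [0.469, 0.883, 0.0, 0.0]
ft_force: [-0.6, -0.4, 0.4]
finger_gap: 0.0002
grasp_force: 0.0
tip in org mm [-34.7 108.5  46.6] tool x in org -0.002 1.0 F [-0.56 -0.42  0.43]
```

Converted, -0.007 m is -0.014, -0.006 m is -0.012.

```bash
echo '[{"pos":[-0.004, 0, 0.004], "finger_gap":0}, {"pos":[-0.008, 0, 0.004], "finger_gap":0}, {"pos":[-0.012, 0, 0.004], "finger_gap":0}, {"pos":[-0.014, 0, 0.004], "finger_gap":0}, {"pos":[-0.014, 0, 0.004], "finger_gap":0}]' | python3 nudge.py; python3 h.py;  echo '[{"pos":[-0.002, 0, 0], "finger_gap":0}, {"pos":[-0.004, 0, 0], "finger_gap":0}, {"pos":[-0.006, 0, 0], "finger_gap":0}, {"pos":[-0.006, 0, 0], "finger_gap":0}]' | python3 nudge.py; python3 h.py
```

```text
time_s: 13.3
position: [0.3611, -0.0172, 0.0629]
ee_rot: [0.469, 0.883, 0.0, -0.001]
ft_force: [-1.8, 4.5, 0.6]
finger_gap: 0.0004
grasp_force: 2.1
tip in org mm [-35.  102.8  43.9] tool x in org -0.003 1.0 F [-1.84  4.52  0.57]
time_s: 13.7
position: [0.3612, -0.0176, 0.0626]
ee_rot: [0.469, 0.883, 0.001, -0.003]
ft_force: [-10.4, 16.2, 10.6]
finger_gap: 0.0008
grasp_force: 9.6
tip in org mm [-35.2 102.4  43.6] tool x in org -0.003 1.0 F [-10.44  16.18  10.55]
```

Converted, -0.19 m is -0.38, -0.12 m is -0.24.

```bash
echo '[{"pos":[0.016, 0, 0], "finger_gap":0}, {"pos":[0.036, 0, 0], "finger_gap":0}, {"pos":[0.044, 0, -0.04], "finger_gap":0}, {"pos":[0.044, 0, -0.14], "finger_gap":0}, {"pos":[-0.06, 0.08, -0.24], "finger_gap":0}, {"pos":[-0.08, 0.08, -0.38], "finger_gap":0}, {"pos":[-0.08, 0.08, -0.38], "finger_gap":0}, {"pos":[-0.08, 0.08, -0.38], "finger_gap":0}]' | python3 nudge.py
python3 - <<'E'
from h import *
org(); p,W=cloud("wrist"); cv2.imwrite("pics/w3.png",cv2.resize(p[100:290,180:420],None,fx=3,fy=3))
hsv=cv2.cvtColor(p,cv2.COLOR_BGR2HSV); k=(cv2.inRange(hsv,(20,120,80),(35,255,255))>0)
o=np.dstack([(W-O)@X,(W-O)@Y,W[...,2]]); k&=(abs(o[...,0]+.041)<.02)&(abs(o[...,1]-.09)<.04)&(o[...,2]>.05)
q=o[k]; print("thumb",len(q),q.mean(0),q.min(0),q.max(0))
m=(abs(o[...,0])<.025)&(abs(o[...,2]-.03)<.006)&(abs(o[...,1]-.11)<.03); print("end y",np.percentile(o[m][:,1],99.5))
m=(abs(o[...,1]-.06)<.02)&(abs(o[...,2]-.03)<.006)&(abs(o[...,0]-.03)<.02); print("side x",np.percentile(o[m][:,0],99))
E
python3 lids.py|head -6
```

```text
time_s: 14.5
position: [0.4227, -0.032, 0.2603]
ee_rot: [0.469, 0.883, 0.001, 0.006]
ft_force: [0.4, 0.6, 0.5]
finger_gap: 0.0004
grasp_force: 0.0
tip in org mm [  7.9  56.2 241.3] tool x in org -0.002 1.0 F [0.38 0.57 0.48]
thumb 144 [-0.04084638  0.09034577  0.05371362] [-0.04670706  0.08581684  0.05071027] [-0.03569432  0.09509408  0.05611951]
end y 0.12230399871598795
side x 0.03350635737347792
side 1 286 0.006 [0.0298 0.0314 0.0326] [0.0013 0.0395]
side 2 288 0.007 [0.0291 0.0314 0.0328] [-0.0024  0.0397]
side 3 274 0.012 [0.0298 0.0314 0.0326] [-0.0031  0.0394]
side 4 247 0.007 [0.0297 0.0315 0.0327] [-0.0032  0.0397]
side 5 225 0.003 [0.0301 0.0315 0.0329] [-0.0029  0.0393]
side 6 134 0.008 [0.0301 0.0313 0.0328] [-0.0032  0.0361]
```

View pics/w3.png

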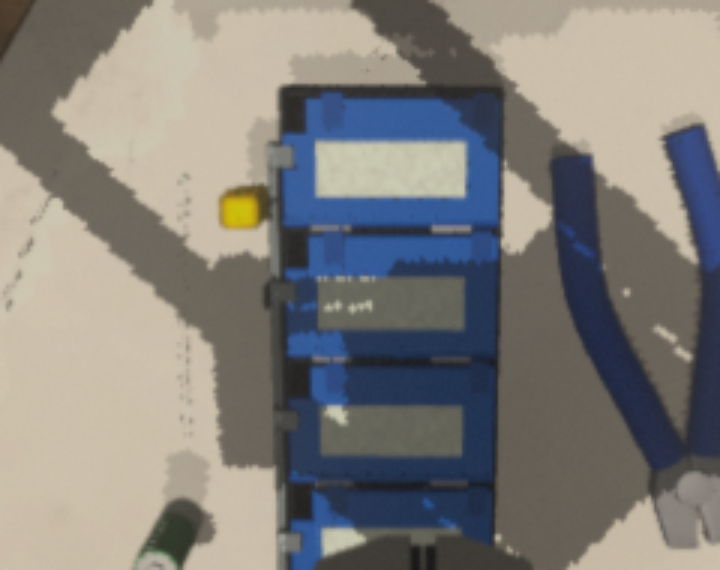

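Run:
```python
from h import *
def ana(n,p,W):
    o=np.dstack([(W-O)@X,(W-O)@Y,W[...,2]])*1000
    hsv=cv2.cvtColor(p,cv2.COLOR_BGR2HSV)
    k=(cv2.inRange(hsv,(20,120,80),(35,255,255))>0)&(abs(o[...,0]+41)<20)&(abs(o[...,1]-90)<30)&(o[...,2]>51)
    q=o[k]; r=[q[:,1].mean()]
    for x in (-25,0,25):
        m=(abs(o[...,0]-x)<4)&(abs(o[...,2]-30)<5)&(abs(o[...,1]-115)<25); r.append(np.percentile(o[m][:,1],99))
    for y in (40,100):
        m=(abs(o[...,1]-y)<8)&(abs(o[...,2]-30)<5)&(abs(o[...,0]-30)<15); r.append(np.percentile(o[m][:,0],99))
    # white label extents on lid 6/5
    for y in (60,100):
        m=(hsv[...,1]<70)&(hsv[...,2]>70)&(abs(o[...,0])<24)&(abs(o[...,1]-y)<16)&(abs(o[...,2]-32)<5); 
        if m.sum(): r+=list(o[m][:,:2].mean(0))
    print(n,np.round(r,1))
    # hooks: points 33.3..36 high near -x edge
    m=(o[...,2]>33.2)&(o[...,2]<38)&(o[...,0]>-36)&(o[...,0]<-27)&(abs(o[...,1])<122)
    print(np.histogram(o[m][:,1],bins=np.arange(0,124,4))[0])
for f in ("w0","w2"):
    z=np.load(f+".npz"); ana(f,z["p"],z["W"])
p,W=cloud("wrist"); np.savez("w3.npz",p=p,W=W); ana("w3",p,W)
```

```text
w0 [ 98.7 123.1 122.6 122.6  33.6  33.4]
[ 3  0  0  0  0  0  0 26 36  0  8  0  0  0  0  0  0 23 43  2  1  0  0  0
  1  1  2 34 39  0]
w2 [ 99.3 122.6 122.6 122.2  33.   33.4   0.8  60.2   1.  100.2]
[ 0  2  6  2  2  6  0 18 33  7  0  4  4  4  6  4  6 26 35  9  0  6  3  8
  9  8  6 30 36  0]
w3 [ 90.1 122.1 122.1 122.2  33.5  33.8   0.7  60.1   0.7 100.2]
[ 0  0  4  3  3 34 30  4  0  0  0  5  2  4  2 26 34  2  0  0  0  7 12 13
  8 47 31  2  0  0]
```

Careful with the scale: shifts go in shares of 0.5 m and turns go in shares of pi rad. That gives: 0.19 m is 0.38, 0.18 m is 0.36.

```bash
echo '[{"pos":[0.08, -0.06, 0], "finger_gap":0}, {"pos":[0.128, -0.09, 0], "finger_gap":0}, {"pos":[0.128, -0.09, 0.1], "finger_gap":0}, {"pos":[0.128, -0.09, 0.2], "finger_gap":0}, {"pos":[0.128, -0.09, 0.3], "finger_gap":0}, {"pos":[0.128, -0.09, 0.36], "finger_gap":0}, {"pos":[0.128, -0.09, 0.38], "finger_gap":0}, {"pos":[0.128, -0.09, 0.38], "finger_gap":0}]' | python3 nudge.py; python3 h.py;  echo '[{"pos":[0, 0, 0.01], "finger_gap":0}, {"pos":[0, 0, 0.02], "finger_gap":0}, {"pos":[0, 0, 0.02], "finger_gap":0}, {"pos":[0, 0, 0.02], "finger_gap":0}]' | python3 nudge.py; python3 h.py
```

```text
time_s: 15.5
position: [0.3433, -0.0025, 0.0611]
ee_rot: [0.469, 0.883, -0.001, -0.002]
ft_force: [-0.5, -0.6, -0.1]
finger_gap: 0.0003
grasp_force: 0.0
tip in org mm [-41.6 125.   42.1] tool x in org -0.003 1.0 F [-0.52 -0.64 -0.13]
time_s: 15.9
position: [0.3461, -0.0031, 0.0539]
ee_rot: [0.469, 0.883, 0.0, 0.001]
ft_force: [-0.1, -0.3, -1.1]
finger_gap: 0.0004
grasp_force: 0.0
tip in org mm [-39.5 122.9  34.9] tool x in org -0.003 1.0 F [-0.14 -0.28 -1.09]
```

Converted, -0.018 m is -0.036, -0.012 m is -0.024.

```bash
echo '[{"pos":[0, -0.006, -0.01], "finger_gap":0}, {"pos":[-0.012, -0.006, -0.01], "finger_gap":0}, {"pos":[-0.024, -0.006, -0.01], "finger_gap":0}, {"pos":[-0.036, -0.006, -0.01], "finger_gap":0}, {"pos":[-0.036, -0.006, -0.01], "finger_gap":0}, {"pos":[-0.036, -0.006, -0.01], "finger_gap":0}]' | python3 nudge.py; python3 h.py;  echo '[{"pos":[-0.002, 0, 0], "finger_gap":0}, {"pos":[-0.004, 0, 0], "finger_gap":0}, {"pos":[-0.004, 0, 0], "finger_gap":0}, {"pos":[-0.004, 0, 0], "finger_gap":0}]' | python3 nudge.py; python3 h.py
```

```text
time_s: 16.5
position: [0.353, -0.0197, 0.058]
ee_rot: [0.469, 0.883, -0.0, -0.0]
ft_force: [0.1, -0.2, -0.4]
finger_gap: 0.0003
grasp_force: 0.0
tip in org mm [-43.1 105.2  39. ] tool x in org -0.002 1.0 F [ 0.08 -0.22 -0.4 ]
time_s: 16.9
position: [0.3542, -0.0211, 0.0581]
ee_rot: [0.469, 0.883, 0.0, -0.0]
ft_force: [0.0, 0.6, -0.1]
finger_gap: 0.0009
grasp_force: 0.0
tip in org mm [-42.9 103.4  39.1] tool x in org -0.003 1.0 F [ 0.03  0.57 -0.13]
```

Converted, -0.0015 m is -0.003, -0.001 m is -0.002.

```bash
for i in 1; do echo '[{"pos":[-0.002, 0, 0], "finger_gap":0}, {"pos":[-0.003, 0, 0], "finger_gap":0}, {"pos":[-0.003, 0, 0], "finger_gap":0}]' | python3 nudge.py; python3 h.py;done;  echo '[{"pos":[-0.002, 0, 0], "finger_gap":0}, {"pos":[-0.003, 0, 0], "finger_gap":0}, {"pos":[-0.003, 0, 0], "finger_gap":0}]' | python3 nudge.py; python3 h.py
```

```text
time_s: 17.2
position: [0.3545, -0.0216, 0.058]
ee_rot: [0.469, 0.883, 0.0, -0.001]
ft_force: [-3.1, 6.0, 4.1]
finger_gap: 0.0003
grasp_force: 3.2
tip in org mm [-43.  102.8  39. ] tool x in org -0.003 1.0 F [-3.11  6.04  4.14]
time_s: 17.5
position: [0.3545, -0.0218, 0.0578]
ee_rot: [0.469, 0.883, 0.001, -0.003]
ft_force: [-8.3, 10.8, 9.5]
finger_gap: 0.0001
grasp_force: 7.1
tip in org mm [-43.  102.7  38.8] tool x in org -0.003 1.0 F [-8.32 10.76  9.47]
```

Converted, -0.1 m is -0.2, -0.075 m is -0.15.

```bash
echo '[{"pos":[0.02, 0, 0], "finger_gap":0}, {"pos":[0.036, 0, 0], "finger_gap":0}, {"pos":[0.04, 0, -0.08], "finger_gap":0}, {"pos":[0.04, 0.02, -0.14], "finger_gap":0}, {"pos":[-0.06, 0.05, -0.14], "finger_gap":0}, {"pos":[-0.15, 0.05, -0.12], "finger_gap":0}, {"pos":[-0.2, 0.05, -0.08], "finger_gap":0}, {"pos":[-0.2, 0.05, -0.08], "finger_gap":0}]' | python3 nudge.py
python3 - <<'E'
from h import *
org(); p,W=cloud("wrist"); np.savez("w4.npz",p=p,W=W); cv2.imwrite("pics/w4.png",p)
E
```

```text
time_s: 18.3
position: [0.4323, -0.094, 0.0958]
ee_rot: [0.47, 0.883, -0.001, -0.001]
ft_force: [-0.6, -0.1, -1.5]
finger_gap: 0.0003
grasp_force: 0.0
tip in org mm [-18.8  -0.7  76.8] tool x in org -0.001 1.0 F [-0.61 -0.1  -1.54]
```

View pics/w4.png

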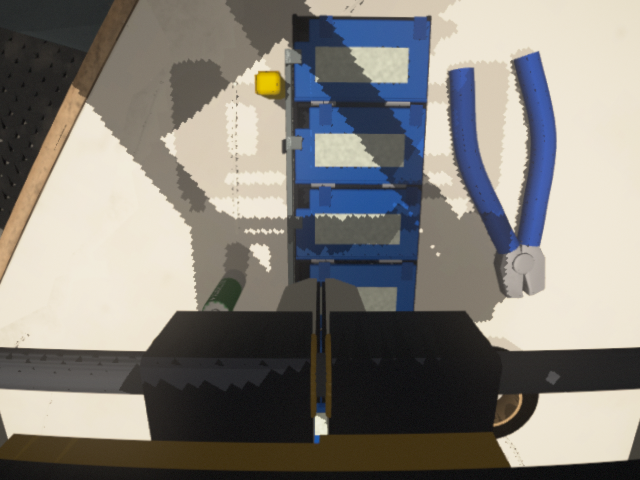

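Run:
```python
from h import *
for f in ("w0","w2","w4"):
    z=np.load(f+".npz"); p,W=z["p"],z["W"]
    o=np.dstack([(W-O)@X,(W-O)@Y,W[...,2]])*1000; hsv=cv2.cvtColor(p,cv2.COLOR_BGR2HSV)
    k=(cv2.inRange(hsv,(20,120,80),(35,255,255))>0)&(abs(o[...,0]+41)<20)&(abs(o[...,1]-90)<30)&(o[...,2]>51)
    print(f,"thumb",o[k].mean(0).round(1),o[k].min(0).round(1),o[k].max(0).round(1))
    m=(o[...,0]<-34.5)&(o[...,0]>-44)&(o[...,2]>15)&(o[...,2]<45)&(o[...,1]<80)&(o[...,1]>-40)
    for l in np.argwhere(m)[::6]: print(l,o[tuple(l)].round(1),p[tuple(l)],end="; ")
    print()
a=np.load("w2.npz")["p"][130:290,240:320]; b=np.load("w4.npz")["p"][40:200,250:330]
cv2.imwrite("pics/cmp.png",cv2.resize(np.hstack([a,b]),None,fx=3.75,fy=3.75,interpolation=cv2.INTER_CUBIC)[:600])
```

```text
w0 thumb [-41.4  98.7  53.6] [-47.4  93.8  51.3] [-35.8 103.8  56.4]
[100 303] [-34.9  79.2  31.7] [104 110 111]; [103 303] [-34.5  76.7  30.9] [100 108 107]; [107 302] [-34.7  73.1  35. ] [145 154 154]; [112 300] [-35.8  68.6  32. ] [137 153 161]; [115 300] [-35.4  66.1  32. ] [124 135 139]; [117 298] [-36.8  64.1  32.8] [70 77 82]; [118 300] [-35.1  63.6  30.3] [94 99 99]; [120 298] [-36.5  61.6  31.3] [53 58 61]; [121 300] [-34.6  61.   31.5] [103 110 108]; [123 298] [-36.2  59.   28.6] [60 67 69]; [126 299] [-34.7  56.6  32.7] [118 126 126]; [130 298] [-35.1  53.   31.1] [128 137 139]; [133 298] [-34.7  50.5  31.7] [119 127 126]; [138 296] [-35.7  45.9  32.1] [128 141 146]; [141 296] [-35.4  43.2  30.2] [125 136 136]; [145 296] [-34.7  39.8  32.2] [119 127 126]; [150 294] [-35.9  35.   30.3] [149 164 170]; [153 294] [-35.2  32.7  35. ] [147 158 160]; [158 293] [-35.7  27.8  30.1] [135 146 150]; [162 293] [-35.1  24.3  30.5] [122 131 131]; [165 293] [-34.6  21.7  32.1] [120 127 126]; [169 292] [-34.9  18.   31.6] [120 128 129]; [172 292] [-34.5  15.3  31.9] [118 125 124]; [177 290
[... 5197 characters left out ...]
5.4   9.8  31.9] [77 82 81]; [250 288] [-35.5   7.9  31.1] [76 82 82]; [253 288] [-35.5   6.4  31.4] [76 81 82]; [256 288] [-35.6   4.6  31.1] [76 81 82]; [258 288] [-35.6   3.6  31.4] [76 80 83]; [260 288] [-35.7   2.1  30.4] [77 81 83]; [262 288] [-35.6   1.3  31.3] [76 81 83]; [264 288] [-35.7  -0.   30.6] [77 83 85]; [266 289] [-35.1  -1.   31.1] [72 77 77]; [268 289] [-35.2  -2.2  30.7] [73 77 77]; [270 290] [-34.7  -3.5  30.4] [73 77 77]; [272 290] [-34.7  -4.4  31.1] [74 78 77]; [274 290] [-34.6  -5.1  32.1] [72 78 76]; [276 290] [-34.7  -6.7  31. ] [74 78 77]; [278 290] [-34.7  -7.8  31. ] [74 77 76]; [280 290] [-34.7  -8.5  32.1] [73 77 76]; [282 290] [-34.8 -10.1  31.1] [72 78 76];
```

View pics/cmp.png

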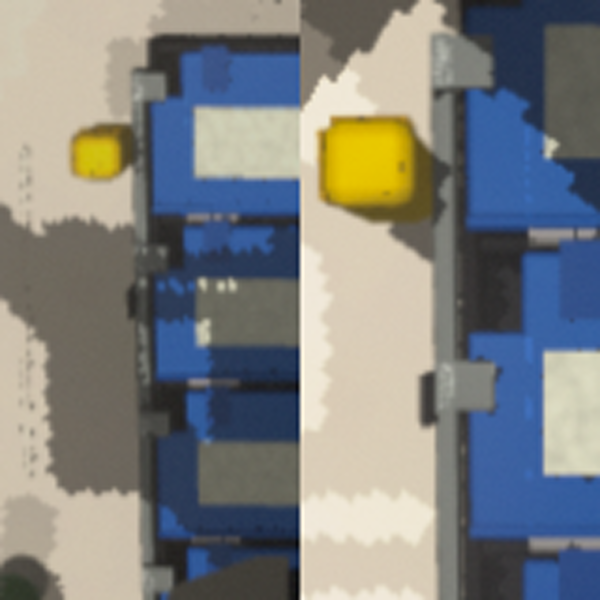

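```bash
echo '[{"pos":[0, 0, -0.04], "finger_gap":0}, {"pos":[0.08, -0.02, -0.06], "finger_gap":0}, {"pos":[0.16, -0.07, -0.06], "finger_gap":0}, {"pos":[0.228, -0.07, -0.06], "finger_gap":0}, {"pos":[0.228, -0.07, -0.02], "finger_gap":0}, {"pos":[0.228, -0.07, 0.03], "finger_gap":0}, {"pos":[0.228, -0.07, 0.064], "finger_gap":0}, {"pos":[0.228, -0.07, 0.064], "finger_gap":0}]' | python3 nudge.py; python3 h.py; echo '[{"finger_gap":0}, {"finger_gap":0}]' | python3 nudge.py; python3 h.py
```

```text
time_s: 19.15
position: [0.3376, -0.0165, 0.0644]
ee_rot: [0.468, 0.884, -0.0, -0.002]
ft_force: [0.6, 0.1, 0.3]
finger_gap: 0.0002
grasp_force: 0.0
tip in org mm [-54.1 116.5  45.4] tool x in org -0.004 1.0 F [0.62 0.09 0.27]
time_s: 19.35
position: [0.3406, -0.0176, 0.0675]
ee_rot: [0.469, 0.883, 0.0, 0.001]
ft_force: [0.2, -0.2, -0.1]
finger_gap: 0.0004
grasp_force: 0.0
tip in org mm [-52.2 113.9  48.5] tool x in org -0.003 1.0 F [ 0.23 -0.24 -0.11]
```

Converted, -0.011 m is -0.022, -0.008 m is -0.016.

```bash
echo '[{"pos":[0, -0.004, 0.014], "finger_gap":0}, {"pos":[-0.008, -0.004, 0.014], "finger_gap":0}, {"pos":[-0.016, -0.004, 0.014], "finger_gap":0}, {"pos":[-0.022, -0.004, 0.014], "finger_gap":0}, {"pos":[-0.022, -0.004, 0.014], "finger_gap":0}]' | python3 nudge.py; python3 h.py; echo '[{"pos":[-0.002, 0, 0], "finger_gap":0}, {"pos":[-0.004, 0, 0], "finger_gap":0}, {"pos":[-0.006, 0, 0], "finger_gap":0}, {"pos":[-0.006, 0, 0], "finger_gap":0}]' | python3 nudge.py; python3 h.py
```

```text
time_s: 19.85
position: [0.3444, -0.0282, 0.0592]
ee_rot: [0.469, 0.883, 0.0, -0.0]
ft_force: [-0.0, -0.0, 0.5]
finger_gap: 0.0005
grasp_force: 0.0
tip in org mm [-55.  103.   40.2] tool x in org -0.002 1.0 F [-0.03 -0.01  0.45]
time_s: 20.25
position: [0.3446, -0.0287, 0.0589]
ee_rot: [0.469, 0.883, 0.001, -0.003]
ft_force: [-7.9, 12.0, 9.4]
finger_gap: 0.0007
grasp_force: 7.2
tip in org mm [-55.1 102.5  39.9] tool x in org -0.003 1.0 F [-7.94 11.97  9.38]
```

Clear of the box the bar stops at the same place, but I measured only about 9.3 mm of travel. I check the bar's full range by easing it back.

Converted, -0.03 m is -0.06, 0.01 m is 0.02.

```bash
echo '[{"pos":[0.02, 0, 0], "finger_gap":0}, {"pos":[0.02, 0, -0.06], "finger_gap":0}, {"pos":[0.02, 0, -0.06], "finger_gap":0}, {"pos":[-0.06, 0, -0.06], "finger_gap":0}, {"pos":[-0.06, 0, -0.06], "finger_gap":0}, {"pos":[-0.06, 0, -0.06], "finger_gap":0}, {"pos":[-0.06, 0, 0], "finger_gap":0}, {"pos":[-0.06, 0, 0], "finger_gap":0}]' | python3 nudge.py; python3 h.py; echo '[{"finger_gap":0}, {"pos":[0.006, 0, 0], "finger_gap":0}, {"pos":[0.012, 0, 0], "finger_gap":0}, {"pos":[0.018, 0, 0], "finger_gap":0}, {"pos":[0.024, 0, 0], "finger_gap":0}, {"pos":[0.03, 0, 0], "finger_gap":0}, {"pos":[0.03, 0, 0], "finger_gap":0}]' | python3 nudge.py; python3 h.py
```

```text
time_s: 21.05
position: [0.3598, -0.0539, 0.056]
ee_rot: [0.469, 0.883, -0.001, -0.003]
ft_force: [-0.5, 0.9, -0.3]
finger_gap: 0.0006
grasp_force: 0.0
tip in org mm [-56.6  73.1  37. ] tool x in org -0.003 1.0 F [-0.54  0.86 -0.32]
time_s: 21.75
position: [0.3543, -0.0425, 0.0593]
ee_rot: [0.469, 0.883, 0.0, 0.0]
ft_force: [-0.3, 0.4, 0.2]
finger_gap: 0.0001
grasp_force: 0.0
tip in org mm [-54.8  85.6  40.3] tool x in org -0.003 1.0 F [-0.27  0.4   0.2 ]
```

Converted, 0.002 m is 0.004, 0.001 m is 0.002.

```bash
echo '[{"pos":[0.002, 0, 0], "finger_gap":0}, {"pos":[0.004, 0, 0], "finger_gap":0}, {"pos":[0.004, 0, 0], "finger_gap":0}]' | python3 nudge.py; python3 h.py; echo '[{"pos":[0.002, 0, 0], "finger_gap":0}, {"pos":[0.004, 0, 0], "finger_gap":0}, {"pos":[0.004, 0, 0], "finger_gap":0}]' | python3 nudge.py; python3 h.py
```

```text
time_s: 22.05
position: [0.3536, -0.0416, 0.0592]
ee_rot: [0.469, 0.883, -0.0, 0.001]
ft_force: [2.8, -4.6, -2.1]
finger_gap: 0.0006
grasp_force: 2.4
tip in org mm [-54.8  86.8  40.2] tool x in org -0.003 1.0 F [ 2.77 -4.63 -2.09]
time_s: 22.35
position: [0.3527, -0.04, 0.0593]
ee_rot: [0.469, 0.883, -0.0, 0.001]
ft_force: [4.9, -4.7, -2.0]
finger_gap: 0.0004
grasp_force: 2.7
tip in org mm [-54.7  88.6  40.3] tool x in org -0.003 1.0 F [ 4.91 -4.72 -1.96]
```

Converted, 0.002 m is 0.004, 0.001 m is 0.002.

```bash
echo '[{"pos":[0.002, 0, 0], "finger_gap":0}, {"pos":[0.004, 0, 0], "finger_gap":0}, {"pos":[0.004, 0, 0], "finger_gap":0}]' | python3 nudge.py; python3 h.py; echo '[{"pos":[0.002, 0, 0], "finger_gap":0}, {"pos":[0.002, 0, 0], "finger_gap":0}, {"pos":[0.002, 0, 0], "finger_gap":0}]' | python3 nudge.py; python3 h.py
```

```text
time_s: 22.65
position: [0.3515, -0.0383, 0.0593]
ee_rot: [0.469, 0.883, -0.0, 0.001]
ft_force: [3.6, -3.4, -2.1]
finger_gap: 0.0009
grasp_force: 2.7
tip in org mm [-54.7  90.6  40.3] tool x in org -0.003 1.0 F [ 3.61 -3.36 -2.13]
time_s: 22.95
position: [0.351, -0.0375, 0.0593]
ee_rot: [0.469, 0.883, -0.0, 0.001]
ft_force: [4.7, -4.4, -2.9]
finger_gap: 0.0007
grasp_force: 2.8
tip in org mm [-54.7  91.6  40.3] tool x in org -0.003 1.0 F [ 4.71 -4.42 -2.88]
```

Converted, -0.19 m is -0.38, -0.18 m is -0.36.

```bash
echo '[{"pos":[-0.012, 0, 0], "finger_gap":0}, {"pos":[-0.012, -0.01, -0.06], "finger_gap":0}, {"pos":[-0.012, -0.01, -0.16], "finger_gap":0}, {"pos":[-0.032, 0.07, -0.26], "finger_gap":0}, {"pos":[-0.052, 0.11, -0.36], "finger_gap":0}, {"pos":[-0.052, 0.11, -0.38], "finger_gap":0}, {"pos":[-0.052, 0.11, -0.38], "finger_gap":0}]' | python3 nudge.py
cat > m.py <<'E'
from h import *
import sys
r,t=tool(); org(); p,W=cloud("wrist"); np.savez(sys.argv[1]+".npz",p=p,W=W)
o=np.dstack([(W-O)@X,(W-O)@Y,W[...,2]])*1000
hsv=cv2.cvtColor(p,cv2.COLOR_BGR2HSV)
k=(cv2.inRange(hsv,(20,120,80),(35,255,255))>0)&(abs(o[...,0]+41)<20)&(abs(o[...,1]-90)<30)&(o[...,2]>51)
print("thumb",o[k].mean(0).round(1))
for x in (-20,0,20):
    m=(abs(o[...,0]-x)<4)&(abs(o[...,2]-30)<5)&(abs(o[...,1]-115)<25); print("end",x,np.percentile(o[m][:,1],99).round(1))
for y in (50,75,100):
    m=(abs(o[...,1]-y)<8)&(abs(o[...,2]-30)<5)&(abs(o[...,0]-30)<15); print("side",y,np.percentile(o[m][:,0],99).round(1))
E
python3 m.py w5
```

```text
time_s: 23.65
position: [0.4134, -0.0279, 0.2536]
ee_rot: [0.468, 0.884, 0.001, 0.003]
ft_force: [0.3, -0.4, -0.0]
finger_gap: 0.0001
grasp_force: 0.0
tip in org mm [  2.5  64.8 234.6] tool x in org -0.004 1.0 F [ 0.31 -0.37 -0.04]
thumb [-40.7 107.1  53.9]
end -20 127.1
end 0 127.1
end 20 126.4
side 50 32.9
side 75 33.2
side 100 33.5
```

The bar went 3.6 mm past its initial place, so it started part way along. The full range is 12 mm and the earlier stop was the true locked stop. The box slid 4.6 mm, well within its limit, and now I push the bar home again.

Converted, 0.185 m is 0.37, -0.045 m is -0.09.

```bash
echo '[{"pos":[0.08, -0.06, 0], "finger_gap":0}, {"pos":[0.132, -0.09, 0], "finger_gap":0}, {"pos":[0.132, -0.09, 0.1], "finger_gap":0}, {"pos":[0.132, -0.09, 0.2], "finger_gap":0}, {"pos":[0.132, -0.09, 0.3], "finger_gap":0}, {"pos":[0.132, -0.09, 0.36], "finger_gap":0}, {"pos":[0.132, -0.09, 0.37], "finger_gap":0}, {"pos":[0.132, -0.09, 0.37], "finger_gap":0}]' | python3 nudge.py; python3 h.py;  echo '[{"finger_gap":0}, {"finger_gap":0}]' | python3 nudge.py; python3 h.py
```

```text
time_s: 24.5
position: [0.3345, 0.0018, 0.0627]
ee_rot: [0.469, 0.883, -0.001, -0.002]
ft_force: [0.4, -0.4, 1.1]
finger_gap: 0.0004
grasp_force: 0.0
tip in org mm [-46.5 133.5  43.7] tool x in org -0.003 1.0 F [ 0.43 -0.41  1.06]
time_s: 24.7
position: [0.3379, 0.0014, 0.0661]
ee_rot: [0.469, 0.883, 0.001, 0.002]
ft_force: [0.1, 0.4, 0.1]
finger_gap: 0.0003
grasp_force: 0.0
tip in org mm [-43.9 131.3  47.1] tool x in org -0.003 1.0 F [0.15 0.41 0.06]
```

Converted, -0.022 m is -0.044, -0.018 m is -0.036.

```bash
echo '[{"pos":[0, 0, 0.01], "finger_gap":0}, {"pos":[-0.01, 0, 0.01], "finger_gap":0}, {"pos":[-0.02, 0, 0.01], "finger_gap":0}, {"pos":[-0.028, 0, 0.01], "finger_gap":0}, {"pos":[-0.036, 0, 0.01], "finger_gap":0}, {"pos":[-0.044, 0, 0.01], "finger_gap":0}, {"pos":[-0.044, 0, 0.01], "finger_gap":0}]' | python3 nudge.py; python3 h.py;  echo '[{"pos":[-0.002, 0, 0], "finger_gap":0}, {"pos":[-0.004, 0, 0], "finger_gap":0}, {"pos":[-0.006, 0, 0], "finger_gap":0}, {"pos":[-0.006, 0, 0], "finger_gap":0}]' | python3 nudge.py; python3 h.py
```

```text
time_s: 25.4
position: [0.3489, -0.017, 0.0592]
ee_rot: [0.469, 0.883, -0.0, 0.0]
ft_force: [-0.1, 0.4, 0.2]
finger_gap: -0.0
grasp_force: 0.0
tip in org mm [-45.  109.8  40.2] tool x in org -0.003 1.0 F [-0.12  0.4   0.24]
time_s: 25.8
position: [0.35, -0.0187, 0.059]
ee_rot: [0.469, 0.883, 0.0, -0.001]
ft_force: [-3.1, 1.6, 2.2]
finger_gap: 0.0006
grasp_force: 1.7
tip in org mm [-45.1 107.7  40. ] tool x in org -0.003 1.0 F [-3.09  1.63  2.17]
```

Converted, -0.002 m is -0.004, -0.001 m is -0.002.

```bash
echo '[{"pos":[-0.002, 0, 0], "finger_gap":0}, {"pos":[-0.004, 0, 0], "finger_gap":0}, {"pos":[-0.004, 0, 0], "finger_gap":0}]' | python3 nudge.py; python3 h.py; echo '[{"pos":[0.02, 0, 0], "finger_gap":0}, {"pos":[0.036, 0, -0.02], "finger_gap":0}, {"pos":[0.036, 0, -0.1], "finger_gap":0}, {"pos":[0.036, 0, -0.2], "finger_gap":0}, {"pos":[-0.06, 0.09, -0.3], "finger_gap":0}, {"pos":[-0.092, 0.09, -0.38], "finger_gap":0}, {"pos":[-0.092, 0.09, -0.38], "finger_gap":0}, {"pos":[-0.092, 0.09, -0.38], "finger_gap":0}]' | python3 nudge.py; python3 m.py w6; sed -i 's/^p=run/O+=Y*.0046\np=run/' lids.py; python3 lids.py|head -6
```

```text
time_s: 26.1
position: [0.3501, -0.019, 0.0588]
ee_rot: [0.469, 0.883, 0.001, -0.002]
ft_force: [-7.7, 11.2, 8.2]
finger_gap: 0.0005
grasp_force: 7.0
tip in org mm [-45.1 107.5  39.8] tool x in org -0.003 1.0 F [-7.7  11.24  8.23]
time_s: 26.9
position: [0.417, -0.0345, 0.2525]
ee_rot: [0.469, 0.883, 0.001, 0.003]
ft_force: [-0.1, 0.1, 0.0]
finger_gap: 0.0002
grasp_force: 0.0
tip in org mm [  1.8  57.3 233.5] tool x in org -0.002 1.0 F [-0.11  0.07  0.02]
thumb [-41.1  94.9  53.8]
end -20 127.0
end 0 127.0
end 20 126.2
side 50 32.7
side 75 33.1
side 100 33.4
side 1 275 0.003 [0.0299 0.0313 0.0326] [0.0009 0.0393]
side 2 271 0.007 [0.0298 0.0313 0.0328] [-0.0027  0.0396]
side 3 256 0.012 [0.0299 0.0315 0.0327] [-0.0028  0.0399]
side 4 239 0.006 [0.0294 0.0313 0.0327] [-0.0024  0.0396]
side 5 220 0.006 [0.0299 0.0313 0.0326] [-0.0031  0.0401]
side 6 129 0.01 [0.0298 0.0313 0.0326] [-0.0033  0.0347]
```

```bash
python3 -c "
from station import env, viewer, sensors, ticket
print(ticket.hand_in())"
```

```text
the job is handed in; nothing more can be done
None
```

I handed the job in with all six lids folded flat in order from the tab end, the lock bar at its stop, and the cutters, tape and battery not touched; the organiser slid about 5 mm when I backed the bar off once to check its full 12 mm travel (limit 25 mm).

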